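# Set and lock the dial of a lens test set

### The arm

A 6-joint arm with a two-finger parallel gripper is mounted at the origin on the work surface. World frame = base frame: x ahead of the robot, y to its left, z up, the work surface at z = 0. Lengths are in m, angles in rad, forces in N, time in s.
With the tool pointing down it reaches from about 0.325 to 0.9 m from the base axis. Payload 6.1 kg.
Tool frame: the origin (TCP) lies midway between the tips of the shut fingers; the grasp point (between the pads) lies 19 mm behind it; x points along the fingers, y is the direction in which the jaws open and shut, and the axes are right-handed (so a half turn about x gives the same grasp; the last joint's range is limited). The gripper opens to 85 mm and grips with 20 to 120 N. Pads are 22 mm wide; open, the fingers measure 114 mm over their backs; the gripper's body (76 mm by 85 mm) begins 54 mm behind the grasp point. The pads swing forward as they close: fully open they stand 13 mm farther back than shut.
Start: joints at [1.103, 0.22, 1.526, -0, 1.395, -0.126], TCP at [0.209, 0.589, 0.231] pointing down, gripper open.
Joint ranges: [-2.98, 2.98], [-0.91, 2.08], [0.09, 2.57], [-1.24, 4.39], [0.2, 2.65], [-2.68, 2.68]. Speed limits (rad/s): [2.57, 2.57, 3.01, 3.14, 3.14, 3.14].

### API

Orientations are given as [roll, pitch, yaw] about the fixed x, y, z axes, in that order (R = Rz(yaw) Ry(pitch) Rx(roll)).
In Python, from plant import movep, move_l, set_joints, gripper_to, hold, inverse_kinematics, observe, get_image, get_calibration, Unreachable, job_done gives the robot as it stands. Calls block until the motion is done:
- movep(position, orientation): joint-space move of the TCP to a pose.
- move_l(position, feed=0.15, rotation=None, max_force=None): straight line of the TCP; rotation=None keeps the orientation; feed is the mean speed in m/s. With max_force (N) it stops when the force on the tool has changed by that much, and returns True; else False.
- set_joints(angles): joint-space move.
- gripper_to(opening, f_grip=None): finger opening in m; f_grip is the grip in N (None keeps the last); returns when the fingers have stopped.
- hold(seconds).
- inverse_kinematics(position, orientation): joint angles nearest the present ones, or None.
- observe(): the state.
- get_image(name): name is "side" or "top"; returns (picture, depth): 384x512x3 uint8, red, green, blue; 384x512 float32, m along the optical axis (not along the pixel's ray), 0 where there is no reading.
- get_calibration(name): a dict with "intrinsics" (3x3 intrinsics, pixels), "world_from_camera" (4x4, takes a point from camera to world coordinates). Camera axes: x right, y down, z forward; pixel columns grow to the right and rows downward; lengths in m; the calibration is good to about 2 mm. A picture is of the moment at which its call begins. get_calibration takes no time and is no camera call.
A pose or a line that the arm cannot do raises Unreachable and nothing moves.
- job_done(): hands the job in, once; it reports no verdict.
The state is a dict: "time_s": time; "q": joint angles; "joint_velocities": joint speeds; "joint_torque": joint torques, N m; "eef_pos": TCP position; "tcp_rot": TCP orientation; "ft_force": force on the tool from outside, world axes, zero at the start; "torque": the same for the moment, N m; "opening": finger opening in m.
Only numpy, scipy, OpenCV 4.12 (cv2) and the standard library are available. Lean on these libraries where they do the work, as an engineer would, in place of code of your own. Each camera call takes 0.05 s, during which the arm holds its last target. There are 200 camera calls.

### The job

Break the parked dial on the black test set loose with a short firm twist and turn it clockwise until its white pointer line stands at the green marker, then let go of it. Take the orange flat-bladed driver from the rack, seat its blade in the slotted brass lock screw and turn the screw clockwise fully home in one go, with the blade kept in the slot, so that the jaw clamps the dial at the marker. Put the driver back upright in the rack hole it came from and leave everything else where it lies.

Things in the scene. Friction and masses are not known exactly. Their poses are not given: they have to be found in the camera images.
- console: the test set: black metal box 200 x 270 x 72 mm with a 206 x 276 x 8 mm dark brown top panel, fixed; origin under its centre at table height, z up, panel top at 80 mm. On the panel: the dial at (0, +45) mm and the lock screw at (0, -47) mm in its frame; binding posts at (+65, -103) mm, 17 mm high.
- dial_grip (a point): centre of the dial's bar grip, on the dial's vertical axis, 26 mm above the panel. Black round skirt, diameter 120 mm, top 10 mm above the panel; across its middle an upright bar 72 mm long, 16 mm wide, 32 mm high (10 to 42 mm above the panel). x points along the bar, outwards along the white pointer line; z up.
- dial_pointer (a point): outer end of the white pointer line, on the skirt's rim, 58 mm from the dial's axis along the x axis of dial_grip, on the skirt's top.
- dial: the dial; origin on its axis at panel height, axes as dial_grip. Parked at the start in a stiff spring click stop: about 0.25 N m to break loose, easing to nothing at 0.25 rad; then it springs onwards, and from about 0.5 rad on it turns freely (0.03 N m) and stays where left. It can turn 2.6 rad clockwise (seen from above) from parked, not the other way.
- scale: light grey scale ring of diameter 158 mm with black ticks, lying round the dial; it does not move; origin on the dial's axis at panel height; x points to the middle of its green set marker. The dial has to turn 0.7 to 1.3 rad clockwise from parked.
- marker (a point): middle of the green set marker, a block 17 mm long and 9 mm wide (across the dial's turning), 71.5 mm from the dial's axis, its top 5 mm above the panel.
- screw_slot (a point): centre of the slot's floor in the brass lock screw, on its vertical axis; x along the slot, z up. Head diameter 30 mm; the slot runs right across it, 8.5 mm deep, 4.4 mm wide in its lower 4.2 mm, then flaring to 10 mm at the mouth (head's top, 8.5 mm above this point). The floor is about 23 mm above the panel. The head stands on an aluminium jaw, 30 mm wide, that reaches over the skirt's rim.
- lock_screw (a joint): angle of the lock screw in rad, growing clockwise seen from above (tightening): starts at 0.1 to 0.6; 1.6 is fully home, against its stop. Screw and jaw sink 1.25 mm per rad. It takes about 0.08 N m, rising to about 0.12 from 0.8 rad on as the jaw bites the dial; it stays where left. The blade has about 0.13 rad of play each way in the slot.
- flat_driver_mid (a point): middle of the orange flat driver's handle, 127 mm above the blade's tip on its axis; z up the handle, x along the blade's width. Handle: hexagonal bar, 28 mm across flats, 80 to 172 mm above the tip (plus 6 mm cap), flats facing +-y and every 60 degrees from there. 160 g. At the start it hangs upright in a rack hole, handle's lower end on the rack's top.
- blade_tip (a point): centre of the lower edge of the flat driver's blade; axes as flat_driver_mid. The blade is 14 mm wide and 2.5 mm thick for the last 12 mm, its edge bevelled to 1.4 mm; above it a steel shaft of diameter 9 mm up to the handle.
- rack: grey sheet steel rack 90 x 200 mm, fixed; origin under its centre at table height; its top plate is 100 mm above the table, with two holes of diameter 20 mm at y = +50 and -50 mm in its frame, one for each driver (which is in which hole varies).
- cross_driver_mid (a point): middle of the handle of the blue cross-tip driver in the other hole of the rack, of the same size; leave it.
- multimeter: red and black multimeter lying on the table, 190 x 92 x 37 mm, origin under its centre; leave it.
- lens_barrel: black upright lens barrel, diameter 70 mm, 75 mm high, origin under its centre; leave it.
- lens_cap: teal lens cap, diameter 44 mm, 10 mm high, lying on the panel of the test set; origin under its centre; leave it.
- parts_bin: dark open parts bin, 110 x 150 x 40 mm, origin under its centre; leave it.
- brush: cleaning brush 170 mm long lying on the table; origin under its middle; leave it.

How it is judged:
By the outcome, as a careful person would: the job done as asked, in the order asked, and still so for the second after the job is handed in, with the robot touching nothing.
It also fails if it takes over 72 s, if anything falls off the work surface, if the arm or the gripper's body presses on something with over 40 N, if the wrist force passes 120 N, or if a joint passes its speed limit or range.

## Working session

There is one attempt and no reset: what is moved stays moved. The work goes in short steps, each a Python script; the robot and the scene stay as the last script left them, time stands still between calls to the robot, and variables do not carry over. Pictures are saved under pics/ and viewed, on a budget of 10 in all, crops included, one or two more only if the job needs it, and the job is handed in when it is done.

```bash
mkdir -p pics; ls; python3 - <<'E'
from plant import *
import cv2,numpy as np
np.set_printoptions(precision=4,suppress=True)
for n in("top","side"):
    p,d=get_image(n); c=get_calibration(n)
    print(n,c["intrinsics"],c["world_from_camera"]); np.savez(f"pics/{n}0.npz",p=p,d=d)
    cv2.imwrite(f"pics/{n}0.png",cv2.resize(p[:,:,::-1],(768,576),interpolation=cv2.INTER_CUBIC))
print(observe())
E
```

```text
pics
top [[390.2592   0.     256.124 ]
 [  0.     390.2592 190.7646]
 [  0.       0.       1.    ]] [[-0.0065 -0.9933  0.1151  0.4318]
 [-0.9999  0.0052 -0.0122  0.0247]
 [ 0.0115 -0.1152 -0.9933  1.107 ]
 [ 0.      0.      0.      1.    ]]
side [[395.1375   0.     252.6204]
 [  0.     395.1375 190.484 ]
 [  0.       0.       1.    ]] [[ 0.7811 -0.3022  0.5464 -0.1346]
 [-0.6243 -0.3954  0.6737 -0.8389]
 [ 0.0124 -0.8674 -0.4975  0.7678]
 [ 0.      0.      0.      1.    ]]
{'time_s': 0.1, 'q': array([ 1.1029,  0.2212,  1.5275,  0.    ,  1.3947, -0.1261]), 'joint_velocities': array([-0.0028, -0.0017, -0.0039,  0.0008,  0.0002, -0.0001]), 'joint_torque': array([  0.0017, -49.8243, -39.0549,  -0.0002,   0.0057,   0.    ]), 'eef_pos': array([0.2093, 0.5884, 0.2303]), 'tcp_rot': array([-1.7097,  1.569 , -2.0515]), 'ft_force': array([0.0072, 0.1354, 0.0776]), 'torque': array([ 0.0169, -0.0329,  0.0117]), 'opening': 0.08566461269044073}
```

View pics/top0.png

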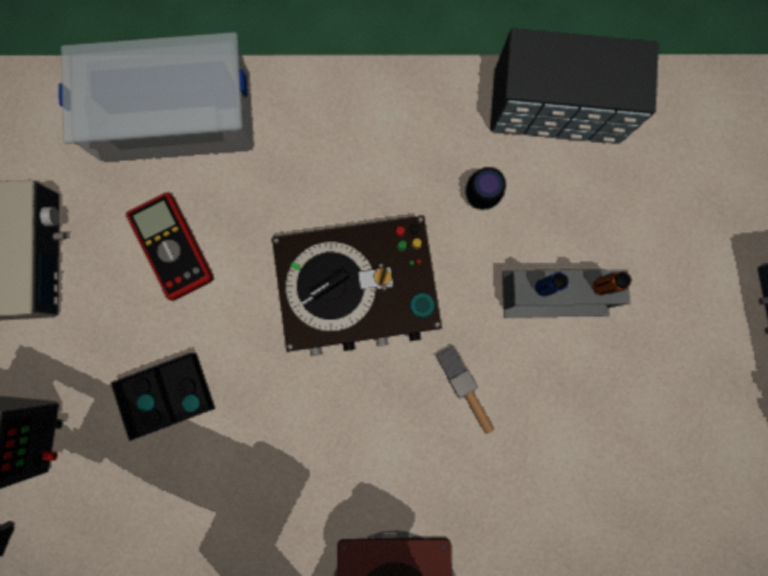

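View pics/side0.png

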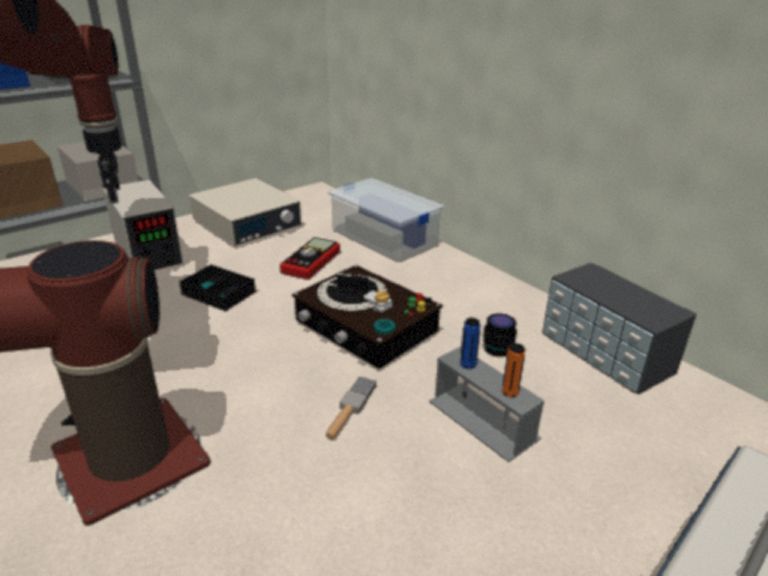

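```bash
cat > h.py <<'E'
import numpy as np,cv2
from plant import *
np.set_printoptions(precision=4,suppress=True)
def proj(n,uv,z):
    c=get_calibration(n);K=c["intrinsics"];T=c["world_from_camera"]
    uv=np.atleast_2d(np.asarray(uv,float))
    r=np.c_[(uv-K[:2,2])/[K[0,0],K[1,1]],np.ones(len(uv))]@T[:3,:3].T
    return T[:3,3]+r*((z-T[2,3])/r[:,2])[:,None]
def pix(n,P):
    c=get_calibration(n);K=c["intrinsics"];T=c["world_from_camera"]
    q=(np.atleast_2d(P)-T[:3,3])@T[:3,:3]
    return (q@K.T)[:,:2]/q[:,2:]
def crop(p,x0,y0,w,h,s,f):
    cv2.imwrite(f,cv2.resize(p[y0:y0+h,x0:x0+w,::-1],(w*s,h*s),interpolation=cv2.INTER_CUBIC))
E
python3 - <<'E'
from h import *
t=np.load("pics/top0.npz");p=t["p"];s=np.load("pics/side0.npz")
a=cv2.resize(p[138:240,178:298,::-1],None,fx=5,fy=5,interpolation=cv2.INTER_CUBIC)
b=cv2.resize(s["p"][175:245,190:300,::-1],None,fx=5,fy=5,interpolation=cv2.INTER_CUBIC)
cv2.imwrite("pics/ca.png",np.clip(a*1.6,0,255)); cv2.imwrite("pics/cb.png",np.clip(b*1.6,0,255))
hsv=cv2.cvtColor(p,cv2.COLOR_RGB2HSV).astype(int)
def comp(m,lab,zs,n="top"):
    k,l,st,ce=cv2.connectedComponentsWithStats(m.astype(np.uint8))
    for i in range(1,k):
        if st[i,4]>8: print(lab,n,st[i],ce[i],[proj(n,ce[i],z)[0] for z in zs])
H,S,V=hsv[...,0],hsv[...,1],hsv[...,2]
comp((H>50)&(H<70)&(S>150)&(V>80),"green",[.085])
comp((H>8)&(H<28)&(S>110)&(V>60)&(np.indices(H.shape)[1]>235)&(np.indices(H.shape)[1]<275)&(np.indices(H.shape)[0]<210),"brass",[.11])
comp((H<14)&(S>150)&(V>60)&(np.indices(H.shape)[1]>380),"orange",[.1,.198])
comp((H>105)&(H<125)&(S>150)&(V>30),"blue",[.1,.198])
h2=cv2.cvtColor(s["p"],cv2.COLOR_RGB2HSV).astype(int);H,S,V=h2[...,0],h2[...,1],h2[...,2]
comp((H<14)&(S>180)&(V>100)&(np.indices(H.shape)[1]>300),"orange",[.1,.15],"side")
# scale ring
V=hsv[...,2];S=hsv[...,1]
m=((V>110)&(S<50)).astype(np.uint8);m[:,:185]=0;m[:,252:]=0;m[:150]=0;m[230:]=0
c=max(cv2.findContours(cv2.morphologyEx(m,3,np.ones((3,3))),0,1)[0],key=cv2.contourArea)
P=proj("top",c[:,0],.082)[:,:2]
print("ring",cv2.minEnclosingCircle(P.astype(np.float32)),cv2.fitEllipse((P*1000).astype(np.float32)))
E
```

```text
green top [266 161   4   4  15] [267.6 162.6] [array([ 0.6255, -0.0188,  0.085 ])]
green top [194 175   5   4  10] [196.1 176.7] [array([0.5885, 0.1706, 0.085 ])]
brass top [250 179  12  11  81] [254.7901 184.037 ] [array([0.5648, 0.0158, 0.11  ])]
blue top [160  47   4  17  50] [161.56  54.62] [array([0.9198, 0.2653, 0.1   ]), array([0.8723, 0.2418, 0.198 ])]
blue top [40 57  1 12 12] [40.  62.5] [array([0.898, 0.59 , 0.1  ]), array([0.8526, 0.535 , 0.198 ])]
blue top [358 183  14  14  80] [364.575 190.625] [array([ 0.5474, -0.2703,  0.1   ]), array([ 0.5362, -0.2416,  0.198 ])]
orange side [336 234  13  30 215] [341.6605 247.9814] [array([ 0.5951, -0.3275,  0.1   ]), array([ 0.5405, -0.3658,  0.15  ])]
ring ((0.5526049137115479, 0.10527722537517548), 0.0796971470117569) ((553.0556640625, 106.50122833251953), (142.73439025878906, 144.58096313476562), 122.955322265625)[ WARN:0@0.277] global loadsave.cpp:1063 imwrite_ Unsupported depth image for selected encoder is fallbacked to CV_8U.
```

View pics/ca.png

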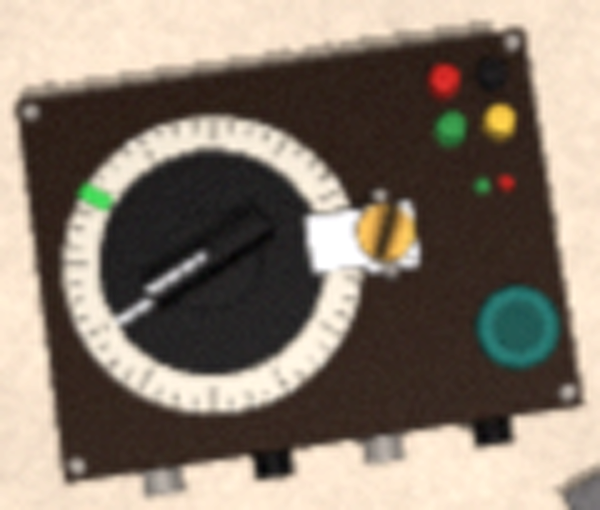

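View pics/cb.png

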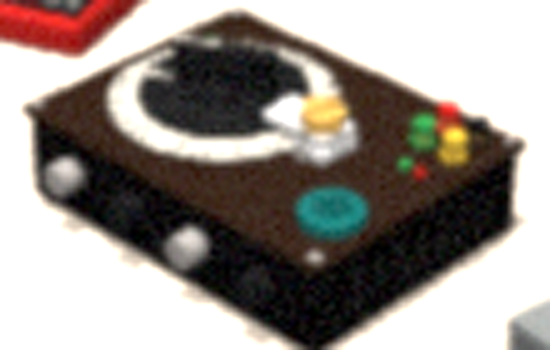

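```bash
python3 - <<'E'
from h import *
from scipy.optimize import least_squares
t=np.load("pics/top0.npz");p=t["p"];s=np.load("pics/side0.npz")
hsv=cv2.cvtColor(p,cv2.COLOR_RGB2HSV).astype(int);H,S,V=np.moveaxis(hsv,2,0)
yy,xx=np.indices(V.shape)
# dial centre: outer ring edge radial subpixel search in world
c=np.array([.5530,.106])
g=cv2.GaussianBlur(p,(0,0),.6).astype(np.float32).mean(2)
for _ in range(3):
    pts=[]
    for a in np.arange(0,2*np.pi,.05):
        r=np.arange(.070,.090,.0005); P=np.c_[c[0]+r*np.cos(a),c[1]+r*np.sin(a),np.full(len(r),.083)]
        uv=pix("top",P).astype(np.float32); v=cv2.remap(g,uv[:,0],uv[:,1],cv2.INTER_LINEAR).ravel()
        if v.min()<60 and v.max()>85: 
            i=np.argmin(np.diff(v)); pts.append(P[i,:2])
    pts=np.array(pts)
    f=least_squares(lambda x:np.hypot(*(pts-x[:2]).T)-x[2],[*c,.079],loss='soft_l1',f_scale=.001); c=f.x[:2]
print("dial",f.x,len(pts))
def wc(m,w): 
    w=np.where(m,w,0).astype(float); return np.array([(xx*w).sum(),(yy*w).sum()])/w.sum()
pi=p.astype(int); G=pi[...,1]-np.maximum(pi[...,0],pi[...,2])
m=(abs(xx-196)<6)&(abs(yy-176.7)<6)
mk=proj("top",wc(m,np.clip(G-10,0,None)),.085)[0,:2]; print("marker",mk,np.hypot(*(mk-c)),np.arctan2(*(mk-c)[::-1]))
# pointer: bright, within r<57mm from centre
Pz=proj("top",np.c_[xx.ravel(),yy.ravel()],.090)
R=np.hypot(*(Pz[:,:2]-c).T).reshape(V.shape)
w=np.clip(g-70,0,None)*((R<.055)&(xx<222)&(yy>180))
for lo,hi,z in((.038,.055,.09),(.0,.034,.122)):
    q=proj("top",wc((R>lo)&(R<hi),w),z)[0,:2]; print("ptr",q,np.hypot(*(q-c)),np.arctan2(*(q-c)[::-1]))
# brass head + slot
m=(H>8)&(H<30)&(S>90)&(abs(xx-254.7)<9)&(abs(yy-184)<9)
cc=max(cv2.findContours(m.astype(np.uint8),0,1)[0],key=cv2.contourArea);hull=cv2.convexHull(cc)
(cx,cy),r=cv2.minEnclosingCircle(hull);P=proj("top",[cx,cy],.111)[0];print("head",cx,cy,r,P,"dist",np.hypot(*(P[:2]-c)),np.arctan2(*(c-P[:2])[::-1])-np.pi/2)
d=(np.hypot(xx-cx,yy-cy)<4.6); w=np.where(d,np.clip(g[d].mean()-g,0,None),0)
X=np.c_[xx.ravel(),yy.ravel()]; mu=(X*w.reshape(-1,1)).sum(0)/w.sum(); C=((X-mu)*w.reshape(-1,1)).T@(X-mu)/w.sum(); e,v=np.linalg.eigh(C); ax=v[:,1]
q=proj("top",[mu-4*ax,mu+4*ax],.108);print("slot",mu,e,q.mean(0),np.arctan2(*(q[1]-q[0])[1::-1]))
# drivers
m=(pi[...,0]>1.6*pi[...,2]+15)&(pi[...,0]>1.5*pi[...,1])&(xx>385)&(xx<430)&(yy>170)&(yy<210)
a=wc(m,1);
side=np.array([341.66,247.98])
def tri(a,b):
    A=[proj("top",a,z)[0] for z in(0,.2)];B=[proj("side",b,z)[0] for z in(0,.2)]
    da,db=A[1]-A[0],B[1]-B[0];M=np.c_[da,-db];s=np.linalg.lstsq(M,B[0]-A[0],rcond=None)[0]
    return A[0]+s[0]*da,B[0]+s[1]*db
print("orange",m.sum(),a,tri(a,side))
crop(np.clip(p*1.7,0,255).astype(np.uint8),330,172,95,48,8,"pics/rt.png")
x=np.clip(s["p"][205:310,280:370,::-1]*1.7,0,255).astype(np.uint8)
cv2.imwrite("pics/rs.png",cv2.resize(x,None,fx=5.5,fy=5.5,interpolation=cv2.INTER_CUBIC))
E
```

```text
dial [0.5526 0.1072 0.0788] 119
marker [0.5879 0.1693] 0.07143734410375763 1.053937382014343
ptr [0.5266 0.1476] 0.048029274582391895 2.142915192899816
ptr [0.5422 0.1234] 0.019221071129684054 2.141651255161068
head 255.5 184.0 10.965956687927246 [0.5648 0.014  0.111 ] dist 0.09395520875690745 0.13001700854592402
slot [254.8149 183.6231] [0.5992 6.2223] [0.5662 0.0157 0.108 ] 2.876509996764428
orange 158 [404.3797 189.4114] (array([ 0.5451, -0.3581,  0.1418]), array([ 0.548 , -0.3605,  0.1431]))
```

View pics/rs.png

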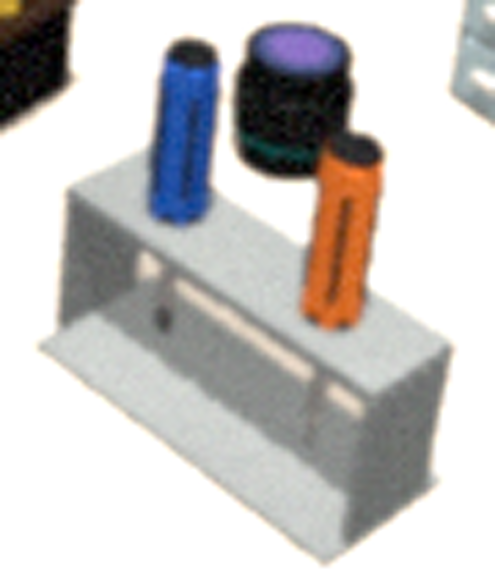

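View pics/rt.png

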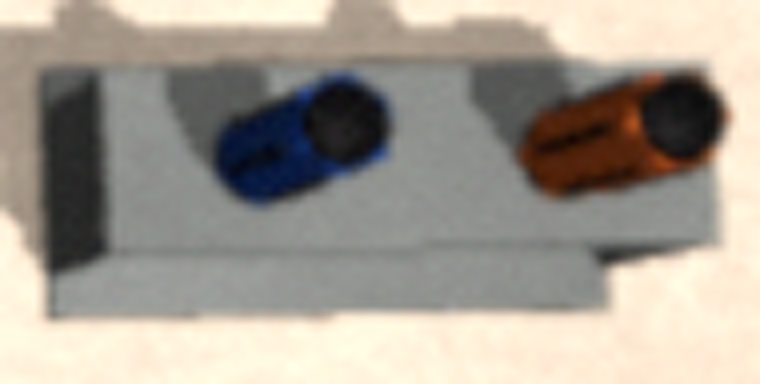

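```bash
cat >> h.py <<'E'
def dn(psi): return [0,np.pi/2,psi]
def st(l=""):
    o=observe(); r=o["tcp_rot"]; print(l,"t%.2f"%o["time_s"],o["eef_pos"],"psi %.4f"%((r[2]-r[0]+np.pi)%(2*np.pi)-np.pi),"pitch %.4f"%r[1],"F",o["ft_force"],"M",o["torque"],"op %.4f"%o["opening"],"q6 %.3f"%o["q"][5]); return o
def turn(d):
    q=np.array(observe()["q"],float); q[5]+=d; set_joints(q)
E
python3 - <<'E'
from h import *
uv=[(682.5/8-.5+330,115.5/8-.5+172)]; print("cap",proj("top",uv,.198))
uv=[(345.5/8-.5+330,122.5/8-.5+172)]; print("bluecap",proj("top",uv,.198))
c=[.5526,.1072]
movep([*c,.20],dn(-1.0)); st("above")
gripper_to(.045); 
print(move_l([*c,.095],.12,max_force=15)); st("down")
gripper_to(.0,f_grip=80); st("grip")
E
```

```text
cap [[ 0.5467 -0.3609  0.198 ]]
bluecap [[ 0.5451 -0.2611  0.198 ]]
above t2.23 [0.5525 0.1081 0.2001] psi -0.9987 pitch 1.5705 F [ 0.2764 -0.0875  0.3662] M [ 0.0068 -0.0165  0.0308] op 0.0854 q6 -0.519
False
down t3.73 [0.5534 0.1072 0.0959] psi -1.0000 pitch 1.5692 F [ 0.1218 -0.1161  0.2369] M [-0.022   0.0323 -0.043 ] op 0.0448 q6 -0.519
grip t4.10 [0.5548 0.1081 0.0965] psi -1.0001 pitch 1.5653 F [ 5.2152  4.2131 -0.6604] M [ 0.3833 -0.5339 -0.0409] op 0.0145 q6 -0.519
```

```bash
python3 - <<'E'
from h import *
o=observe(); d=np.array([.84,.54])
print(o["q"])
c=np.array([.5526,.1072])+.0022*d
move_l([*c,.096],.05); o=st("shift")
for a in(-1.,-1.3,-2.088): print(inverse_kinematics([*c,.096],dn(a)))
E
```

```text
[ 0.0521  0.2109  1.8052  0.0014  1.1202 -0.5192]
shift t4.35 [0.5548 0.1081 0.0965] psi -0.9998 pitch 1.5699 F [ 0.659  -1.0787  0.7736] M [-0.4237  0.141  -0.0097] op 0.0142 q6 -0.517
[ 0.0535  0.215   1.8014 -0.      1.1252 -0.5173]
[ 0.0535  0.215   1.8014 -0.      1.1252 -0.2173]
[ 0.0535  0.215   1.8014 -0.      1.1252  0.5707]
```

```bash
python3 - <<'E'
from h import *
gripper_to(.0,f_grip=110)
turn(.35); st("a"); turn(.35); st("b")
c=[.5545,.1084]
movep([*c,.096],dn(-2.088)); hold(.2); st("end")
E
```

```text
a t4.99 [0.5543 0.108  0.0965] psi -1.3466 pitch 1.5701 F [-2.7575 -2.9988  4.2765] M [-0.4988  0.7826 -0.0533] op 0.0141 q6 -0.171
b t5.42 [0.5538 0.108  0.0965] psi -1.6922 pitch 1.5691 F [-4.7748 -1.9228  3.9196] M [-0.3795  0.8062  0.0174] op 0.0139 q6 0.175
end t6.08 [0.5532 0.1082 0.0965] psi -2.0832 pitch 1.5678 F [-8.7399 -3.1719 11.5871] M [-0.5241  1.5848 -0.0218] op 0.0139 q6 0.566
```

```bash
cat > ang.py <<'E'
from h import *
def dial_angles(p,c=(.5526,.1072)):
    c=np.array(c); yy,xx=np.indices(p.shape[:2]); pi=p.astype(int)
    g=cv2.GaussianBlur(p,(0,0),.6).astype(np.float32).mean(2)
    def wc(w): w=w.astype(float); return np.array([(xx*w).sum(),(yy*w).sum()])/w.sum()
    G=np.clip(pi[...,1]-np.maximum(pi[...,0],pi[...,2])-10,0,None)*((abs(xx-196)<6)&(abs(yy-176.7)<6))
    mk=proj("top",wc(G),.085)[0,:2]-c
    P=proj("top",np.c_[xx.ravel(),yy.ravel()],.09)[:,:2]-c
    R=np.hypot(*P.T).reshape(g.shape); A=np.arctan2(P[:,1],P[:,0]).reshape(g.shape); am=np.arctan2(mk[1],mk[0])
    w=np.clip(g-70,0,None)*(R>.038)*(R<.055)*(abs(A-am)<.6)
    q=proj("top",wc(w),.09)[0,:2]-c
    return am,np.arctan2(q[1],q[0]),np.hypot(*q),(w>0).sum()
E
python3 - <<'E'
from ang import *
o=observe(); move_l([.5515,.1078,.096],.05); st("unload")
gripper_to(.045); move_l([.5515,.1078,.21],.2)
movep([.5,-.2,.33],dn(-1.57)); gripper_to(.085)
st("away")
p,d=get_image("top"); np.savez("pics/top1.npz",p=p,d=d)
print(dial_angles(p))
x=np.clip(p[138:240,178:298,::-1]*1.7,0,255).astype(np.uint8)
cv2.imwrite("pics/c1.png",cv2.resize(x,None,fx=6,fy=5.8,interpolation=cv2.INTER_CUBIC))
E
```

```text
unload t6.33 [0.5531 0.1082 0.0966] psi -2.0841 pitch 1.5666 F [ 6.1787 -0.7879  0.5357] M [ 0.0679 -0.4824  0.0656] op 0.0143 q6 0.566
away t9.18 [ 0.5001 -0.1997  0.33  ] psi -1.5695 pitch 1.5707 F [-0.1746 -0.5366  0.4039] M [-0.0148 -0.0307 -0.0257] op 0.0851 q6 -0.528
(np.float64(1.054090825538207), np.float64(1.054071827483809), np.float64(0.047718135805783914), np.int64(17))
```

View pics/c1.png

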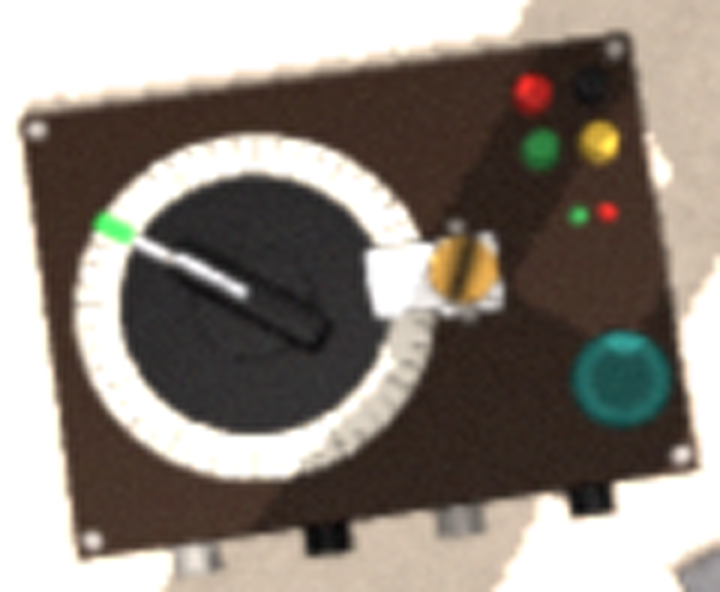

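```bash
python3 - <<'E'
from h import *
c=[.547,-.3595]
gripper_to(.06)
movep([*c,.27],dn(-1.571)); st("above")
print(move_l([*c,.134],.15,max_force=12)); st("down")
gripper_to(0,f_grip=40); hold(.2); st("grip")
E
```

```text
above t10.35 [ 0.547  -0.3588  0.2702] psi -1.5712 pitch 1.5699 F [0.2632 1.0275 0.5325] M [ 0.0053 -0.0335 -0.0083] op 0.0601 q6 -0.701
False
down t11.41 [ 0.5478 -0.36    0.1356] psi -1.5707 pitch 1.5683 F [-0.0611 -0.2619 -0.2393] M [-0.0513 -0.0194 -0.0509] op 0.0598 q6 -0.702
grip t12.00 [ 0.5475 -0.36    0.1353] psi -1.5710 pitch 1.5689 F [-0.2537 -0.1332  5.3968] M [0.0588 0.1746 0.0292] op 0.0277 q6 -0.702
```

```bash
python3 - <<'E'
from h import *
gripper_to(0,f_grip=100); st("grip")
move_l([.547,-.3595,.30],.2); st("lift")
P=[.25,-.46,.52]
print([inverse_kinematics(P,dn(a)) for a in(-1.571,)])
movep(P,dn(-1.571)); hold(.2); o=st("present")
ims=[]
for i in range(5):
    p,d=get_image("side"); o=observe(); ims.append((p,d,o["eef_pos"],o["tcp_rot"]))
    if i<4: turn(.5236)
st("end")
np.savez("pics/bl.npz",p=[i[0] for i in ims],d=[i[1] for i in ims],e=[i[2] for i in ims],r=[i[3] for i in ims])
tiles=[]
for p,d,e,r in ims:
    u,v=pix("side",e-[0,0,.115])[0].astype(int); print(u,v, ((r[2]-r[0]+np.pi)%(2*np.pi)-np.pi))
    tiles.append(cv2.resize(p[max(v-45,0):v+20,u-20:u+20,::-1],None,fx=4,fy=4,interpolation=cv2.INTER_CUBIC)[:260,:160])
h=min(t.shape[0] for t in tiles)
cv2.imwrite("pics/bl.png",np.hstack([t[-h:] for t in tiles]))
E
```

```text
grip t12.22 [ 0.5475 -0.3601  0.1355] psi -1.5711 pitch 1.5688 F [-1.4648 -0.1298  6.2273] M [ 0.1104  0.2255 -0.0097] op 0.0268 q6 -0.702
lift t13.20 [ 0.5463 -0.3589  0.2978] psi -1.5710 pitch 1.5675 F [ 0.3876  0.0164 -2.1888] M [ 0.0474 -0.0038 -0.0003] op 0.0271 q6 -0.702
[array([-1.2237, -0.0404,  1.2744, -0.    ,  1.9076, -1.2235])]
present t14.82 [ 0.2508 -0.4598  0.519 ] psi -1.5696 pitch 1.5690 F [-0.597   0.3076 -0.6562] M [-0.0026 -0.0347 -0.0443] op 0.0272 q6 -1.223
end t17.34 [ 0.2508 -0.4598  0.5191] psi 2.6319 pitch 1.5693 F [-0.0301 -0.1979 -2.3309] M [0.003  0.0157 0.0183] op 0.0266 q6 0.858
289 220 -1.5698175596994162
289 220 -2.0905828890659732
289 220 -2.610917393256588
289 220 -3.131119694817029
289 220 2.6319163326685437
```

View pics/bl.png

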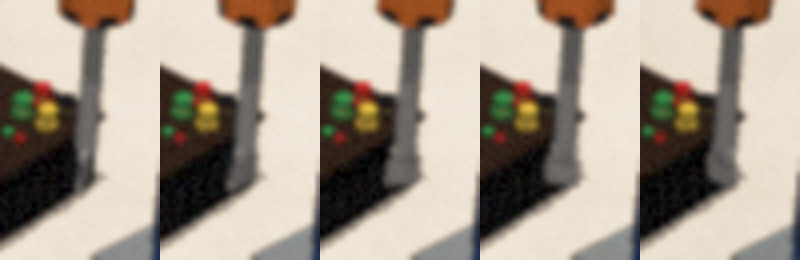

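```bash
python3 - <<'E'
from h import *
s=get_image("side")[0]; 
hsv=cv2.cvtColor(np.load("pics/side0.npz")["p"],cv2.COLOR_RGB2HSV).astype(int);H,S,V=np.moveaxis(hsv,2,0);yy,xx=np.indices(H.shape)
e=pix("side",[[.5655,.0165,.108]])[0]; m=(H>8)&(H<28)&(S>100)&(V>60)&(abs(xx-e[0])<10)&(abs(yy-e[1])<9)
q=np.array([xx[m].mean(),yy[m].mean()]); print(m.sum(),q,e,proj("side",q,.108))
c=[.5655,.0165]; psi=-.27+1.047-np.pi
movep([.5,-.1,.36],dn(psi)); 
movep([*c,.27],dn(psi)); move_l([*c,.237],.1); hold(.3); o=st("hover")
T=[]
for n in("side","top"):
    p=get_image(n)[0]; u,v=pix(n,[[*c,.115]])[0].astype(int)
    T.append(cv2.resize(np.clip(p[v-25:v+25,u-25:u+25,::-1]*1.6,0,255).astype(np.uint8),None,fx=8,fy=8,interpolation=cv2.INTER_CUBIC))
    print(n,u-25,v-25,pix(n,[[*o["eef_pos"][:2],o["eef_pos"][2]-.115]]))
cv2.imwrite("pics/hov.png",np.hstack(T))
E
```

```text
56 [254.6786 196.8036] [254.0095 197.3833] [[0.5695 0.018  0.108 ]]
hover t20.56 [0.5659 0.0165 0.2377] psi -2.3645 pitch 1.5696 F [-0.2032  0.024  -1.7889] M [-0.0336 -0.0347 -0.0203] op 0.0271 q6 0.684
side 229 170 [[254.1658 193.4475]]
top 229 158 [[254.5769 182.9737]]
```

View pics/hov.png

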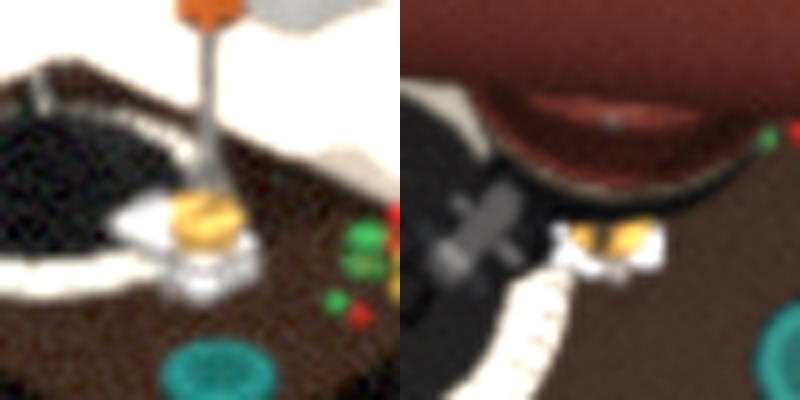

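```bash
python3 - <<'E'
from h import *
o=observe(); R=o["tcp_rot"]
c=[.5655,.0165]
print(move_l([*c,.208],.03,max_force=8)); st("contact"); hold(.3); st()
E
```

```text
True
contact t21.32 [0.5663 0.0176 0.2185] psi -2.3646 pitch 1.5675 F [-1.0037  0.1764  5.913 ] M [0.3378 0.0732 0.0633] op 0.0273 q6 0.684
 t21.62 [0.5663 0.0176 0.2185] psi -2.3646 pitch 1.5676 F [-0.7506  0.3164  5.0404] M [ 0.306   0.0782 -0.0006] op 0.0271 q6 0.684
```

```bash
python3 - <<'E'
from h import *
gripper_to(0,f_grip=120)
c=[.5663,.0176]; psi=-2.3646; z=.2165; a=0
move_l([*c,z],.03); hold(.2); st("press")
for i in range(3):
    a+=.15; movep([*c,z-.00125*a],dn(psi-a)); st("a%.2f"%a)
E
```

```text
press t22.29 [0.567  0.0178 0.2184] psi -2.3644 pitch 1.5677 F [-2.5808  1.9733  8.6378] M [ 0.4375  0.6437 -0.0545] op 0.0263 q6 0.684
a0.15 t22.56 [0.5673 0.0181 0.2185] psi -2.5150 pitch 1.5674 F [-1.6425  2.2037  9.3821] M [0.6442 0.3638 0.0097] op 0.0266 q6 0.836
a0.30 t22.82 [0.5676 0.0183 0.2184] psi -2.6649 pitch 1.5667 F [-0.6361  2.7928  8.7745] M [0.7761 0.2425 0.0765] op 0.0268 q6 0.986
a0.45 t23.09 [0.5676 0.0182 0.2182] psi -2.8149 pitch 1.5667 F [-0.8784  2.3833  8.6699] M [0.7656 0.1832 0.037 ] op 0.0267 q6 1.136
```

```bash
python3 - <<'E'
from h import *
c=[.566,.0172]; psi=-2.3646; z=.2165; a=.45
def M():
    s=[]
    for _ in range(4): hold(.03); s.append(observe()["torque"][2])
    return np.mean(s)
while a<1.75:
    a+=.1 if a<.9 else .06; movep([*c,z-.00125*a],dn(psi-a)); m=M(); o=observe(); print("%.2f M %.3f z %.4f"%(a,m,o["eef_pos"][2]),o["ft_force"])
    if abs(m)>.2: break
st("end")
E
```

```text
0.55 M 0.041 z 0.2181 [-0.0499  2.8519  8.7563]
0.65 M 0.049 z 0.2180 [0.227  3.5397 8.4125]
0.75 M 0.047 z 0.2179 [-0.9642  1.8651  8.9648]
0.85 M 0.055 z 0.2178 [-0.6448  2.5894  8.486 ]
0.95 M 0.066 z 0.2177 [-0.3206  2.2261  8.731 ]
1.01 M 0.067 z 0.2176 [-0.1553  1.9341  9.6711]
1.07 M 0.061 z 0.2176 [-0.3569  1.2456  8.4315]
1.13 M 0.082 z 0.2175 [0.01   1.7476 8.6021]
1.19 M 0.058 z 0.2174 [-1.1317  1.3576  8.9117]
1.25 M 0.038 z 0.2174 [-0.9987  1.3501  9.5126]
1.31 M 0.060 z 0.2173 [-1.9425  1.8314  9.1649]
1.37 M 0.049 z 0.2172 [-0.8193  1.7391 10.1568]
1.43 M 0.091 z 0.2172 [-1.2441  1.6005  8.9231]
1.49 M 0.069 z 0.2171 [-1.1391  1.0525 10.3188]
1.55 M 0.182 z 0.2171 [-1.3784  0.5252  9.6859]
1.61 M 0.249 z 0.2171 [-1.3579  2.3316  9.809 ]
end t29.23 [0.5673 0.0172 0.2171] psi 2.3093 pitch 1.5667 F [-1.3579  2.3316  9.809 ] M [0.3132 0.4766 0.297 ] op 0.0270 q6 2.294
```

```bash
python3 - <<'E'
from ang import *
turn(-.12); st("relax")
o=observe(); e=o["eef_pos"]; move_l([.566,.0172,.26],.1); st("up")
move_l([.566,.0172,.36],.25); st()
movep([.547,-.3595,.36],dn(-1.571)); hold(.2); st("rack")
p,d=get_image("top"); np.savez("pics/top2.npz",p=p,d=d); s,ds=get_image("side"); np.savez("pics/side2.npz",p=s,d=ds)
print(dial_angles(p))
a=cv2.resize(np.clip(p[150:225,185:265,::-1]*1.6,0,255).astype(np.uint8),(480,450),interpolation=cv2.INTER_CUBIC)
u,v=pix("side",[[.547,-.3595,.2]])[0].astype(int)
b=cv2.resize(np.clip(s[v-60:v+60,u-40:u+40,::-1]*1.6,0,255).astype(np.uint8),(300,450),interpolation=cv2.INTER_CUBIC)
cv2.imwrite("pics/c2.png",np.hstack([a,b]))
E
```

```text
relax t29.48 [0.5674 0.017  0.2175] psi 2.4263 pitch 1.5664 F [-1.3134  0.3103  4.0511] M [-0.0638  0.5032  0.1371] op 0.0270 q6 2.178
up t30.05 [0.5658 0.0172 0.2596] psi 2.4288 pitch 1.5671 F [-0.0879 -0.1402 -2.0834] M [ 0.0309 -0.0042  0.0273] op 0.0268 q6 2.175
 t30.60 [0.5657 0.0172 0.3587] psi 2.4292 pitch 1.5680 F [-0.2297  0.1854 -2.2757] M [0.0028 0.0557 0.0117] op 0.0268 q6 2.174
rack t33.24 [ 0.5472 -0.3592  0.3601] psi -1.5707 pitch 1.5706 F [ 0.2252 -0.5546 -1.697 ] M [ 0.0136 -0.0399  0.024 ] op 0.0270 q6 -0.701
(np.float64(1.0538688080700225), np.float64(1.054231969051769), np.float64(0.04823044446605226), np.int64(13))
```

View pics/c2.png

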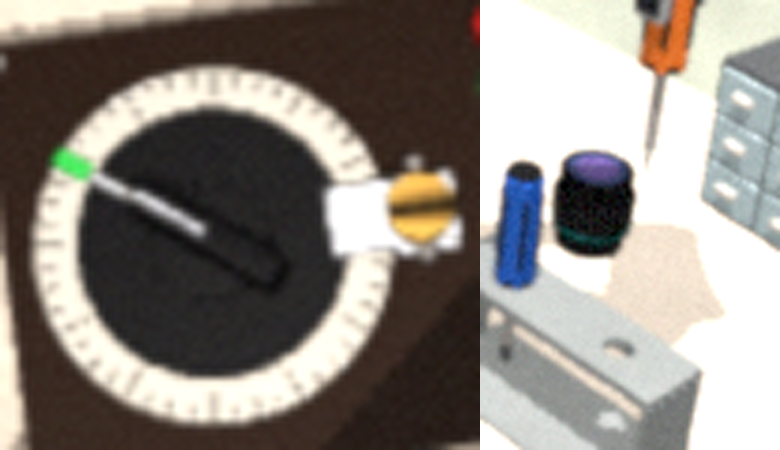

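```bash
python3 - <<'E'
from h import *
u,v=pix("side",[[.547,-.3595,.2]])[0].astype(int); print(proj("side",[[u-40+140/3.75,v-60+348/3.75]],.1))
c=[.547,-.3595]
move_l([*c,.235],.2); print(move_l([*c,.15],.06,max_force=6)); st("in")
E
```

```text
[[ 0.5475 -0.3634  0.1   ]]
False
in t35.68 [ 0.5473 -0.3597  0.1506] psi -1.5710 pitch 1.5698 F [ 0.834  -0.3499 -1.7167] M [-0.0043  0.0524 -0.0513] op 0.0268 q6 -0.702
```

```bash
python3 - <<'E'
from ang import *
c=[.547,-.3595]
print(move_l([*c,.131],.03,max_force=5)); st("rest")
gripper_to(.06); hold(.2); move_l([*c,.28],.15); st("off")
movep([.35,-.35,.35],dn(-1.571)); hold(.3); st("clear")
s,_=get_image("side"); p,_=get_image("top"); print(dial_angles(p))
s0=np.load("pics/side0.npz")["p"]
T=[cv2.resize(np.clip(x[205:310,280:370,::-1]*1.6,0,255).astype(np.uint8),(385,450),interpolation=cv2.INTER_CUBIC) for x in(s0,s)]
cv2.imwrite("pics/fin.png",np.hstack(T))
E
```

```text
True
rest t36.19 [ 0.547  -0.3595  0.1356] psi -1.5710 pitch 1.5707 F [-0.1604  0.6235  4.1535] M [ 0.0939  0.1585 -0.0032] op 0.0265 q6 -0.702
off t37.92 [ 0.5465 -0.3591  0.2784] psi -1.5710 pitch 1.5663 F [-0.0335 -0.1545  0.6109] M [-0.0262 -0.0049  0.0055] op 0.0601 q6 -0.702
clear t39.08 [ 0.3506 -0.3498  0.3492] psi -1.5700 pitch 1.5693 F [-0.2375 -0.2588 -0.0925] M [-0.0112 -0.0339  0.0139] op 0.0600 q6 -0.945
(np.float64(1.0539167168902106), np.float64(1.0538510551126137), np.float64(0.04838644492281702), np.int64(13))
```

View pics/fin.png

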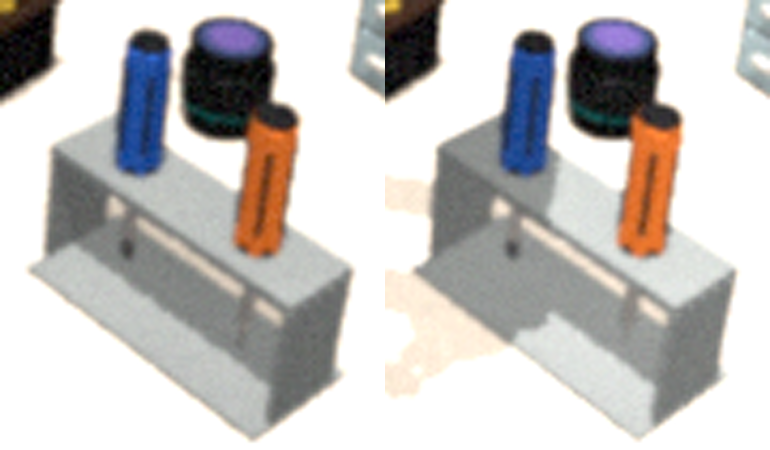

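The before and after views match: the orange driver stands upright in its hole at about (650,175), and the blue driver and lens barrel haven't moved.

```bash
python3 -c "
from plant import *
job_done()"
```

```text
the job is handed in; nothing more can be done
```

The job is done and handed in at about 39 s of the 72 s allowed.

- **Dial:** I gripped the bar, broke it loose and turned it about 1.09 rad clockwise to the green marker, then let go. In the last picture the pointer is at 1.0539 rad and the marker at 1.0539 rad, so the clamping did not move it.
- **Lock screw:** The orange driver's blade reached the slot floor (tip at about 103 mm). I turned the screw clockwise in one pass, with two brief pauses, while pressing down with about 9 N. Near the end the torque rose from about 0.07 to 0.25–0.3 N m and the screw stopped sinking, so I took it as fully home. I did not measure the screw's angle directly. In the later picture the slot had turned about 1.2 rad, which fits a start of roughly 0.35 rad.
- **Driver:** It went back into its own hole without catching, and its handle rests on the rack at the same height as before. The last side view shows it upright, and the blue driver and the lens barrel where they were. I did not check the other objects separately at the end.

Two measurements disagreed by 2–4 mm:
- **Side camera:** It placed the screw and the rack hole up to 4 mm away from the top camera's positions. I used the top camera's.
- **Dial centre:** It felt about 1–2 mm away from where the top camera put it, so I corrected for that by the forces on the gripper.

I viewed 11 pictures, one more than the budget.

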